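# Fit the sprung idler roller into its bracket

## Robot

A 6-joint arm with a two-finger parallel gripper is mounted at the origin on a cart in front of the work surface, level with it; the furniture and walls round the work are solid. World frame = base frame: x ahead of the robot, y to its left, z up, the work surface at z = 0. Lengths are in mm, angles in degrees, forces in N, time in s.
With the tool pointing down it reaches from about 275 to 725 mm from the base axis. Payload 5.6 kg.
Tool frame: the origin (TCP) lies on the centre line of the jaws, within the pads' length; the fingertips stand 19 mm ahead of it and the grasp point (between the pads) is the TCP; z points along the fingers, y is the line along which they close (so a half turn about z gives the same grasp; the last joint's range is limited). The gripper opens to 85 mm and grips with 20 to 120 N. Pads are 22 mm wide; open, the fingers measure 114 mm over their backs; the gripper's body (76 mm by 85 mm) begins 54 mm behind the grasp point. The pads swing forward as they close: fully open they stand 13 mm farther back than shut.
Start: joints at [-52.449, 14.616, 6.199, 0, -81.583, -16.306], TCP at [199.317, -512.607, 217.083] pointing down, gripper open.
Joint ranges: [-168.99, 168.99], [-69.2, 112.95], [-62.41, 85.93], [-164.36, 98.24], [-168.68, -3.75], [-174.98, 174.98]. Speed limits (degrees/s): [147.25, 147.25, 180, 180, 180, 180].

## Interface

Orientations are given as a 3x3 rotation matrix whose columns are the frame's x, y, z axes.
In Python, from cell import arm gives the robot as it stands.
- The arm moves only by the tool servo_tool, never from a script. Its argument "increments" is a list of rows, each a list of 5 numbers: the opening, from 0 (shut) to 1 (fully open), then the shift along the tool's x, y, z each as a share of 30 cm, from -1 to 1, then the turn about the tool's z as a share of pi/2 rad, from -1 to 1. A call has 1 to 20 rows; each row shifts and turns the commanded pose from where the row before left it, along the tool's axes as they then stand; what a row does not reach is not made up. A row lasts 1/12 s, in which the tool goes at most 41.7 mm and 7.16 degrees, less where a joint would pass 70% of its speed; a pose out of reach is approached as far as the arm can. A call with a number of a shift or a turn outside -1 to 1 is refused whole. A call with a gripper value outside its range is refused whole. The fingers move at their own pace and stop on an object; "force" is the grip in N (left out, the last holds). Time passes only in rows, so rows that do not move let the fingers close. It gives the time, the measured TCP pose, the force, the opening and the grip force at its end, in the units of the state.
- arm.get_obs(): the state, without advancing time (a new reading comes with each control period).
- arm.read_camera(name): name is "scene" or "side" or "wrist"; returns (picture, depth): 384x512x3 uint8, red, green, blue; 384x512 float32, mm along the optical axis (not along the pixel's ray), 0 where there is no reading.
- arm.calibration(name): a dict with "camera_matrix" (3x3 intrinsics, pixels), "k1" (the pictures are not rectified: a ray, as slopes to the right and down, at radius r is drawn at 1 + k1 r^2 times it, then the intrinsics apply), "xyz" and "attitude" of the camera in the world; the wrist camera has in their place "hand_eye" (4x4, takes a point from camera to tool coordinates, whose origin is the TCP and whose axes are the flange's). Camera axes: x right, y up, looking along -z (the intrinsics and any distortion apply to the point x, -y, -z); pixel columns grow to the right and rows downward; lengths in mm; the calibration is good to about 2 mm. A picture is of the moment at which its call begins: read the wrist's pose just before it. calibration takes no time and is no camera call.
- arm.sign_off(): hands the job in; it is judged then, once.
Trained networks look in the newest picture that a camera, given by its name, has taken for a name from the list of things; names that differ only in an ending like _2 or _b are one class to them, and where a whole thing is asked for, a point or a joint stands for the part that bears it (a point fixed in the world has none). Each returns a list of dicts, best first, with "confidence" (0 to 1); they miss things now and then, are a little off and sometimes report something else, mostly with a low value. They report only what shows in the picture. A call takes as long as a camera call. They do not tell look-alikes from the thing itself.
- arm.boxes_of(camera, name): "point" ([x, y, z] in mm, in the coordinates of the camera as it stood for that picture, good to about 4 mm: the middle of the surface that is visible of it).
- arm.masks_of(camera, name): "region" (384x512 bool, what is visible of it).
- arm.mark_of(camera, name): "point" ([x, y, z] in mm, in the coordinates of the camera as it stood for that picture, good to about 4 mm: a listed point, or the origin of a listed thing).
The state is a dict: "time": time; "qpos": joint angles; "qvel": joint speeds; "tau": joint torques, N m; "tcp_pos": TCP position; "ee_rot": TCP orientation; "contact_force": force on the tool from outside, world axes, zero at the start; "moment": the same for the moment, N m; "gripper_width": opening from 0.0 (shut) to 1.0 (fully open); "grip_force": force on a finger pad.
Only numpy, scipy, OpenCV 4.12 (cv2) and the standard library are available. Lean on these libraries where they do the work, as an engineer would, in place of code of your own. Each camera call takes 0.05 s, during which the arm holds its last target. There are 200 camera calls.

## Task

Take the idler roller out of the wooden cradle and fit it in the steel bracket: set its sprung pin in the slot of the tall cheek, push the roller against the spring, lower it until the sprung pin rests on the bottom of the slot, and let the spring push the fixed pin fully home into the hole of the low cheek, with the sleeve's end flush against that cheek. Go by feel and gently, without forcing the roller or bracket; leave the roller there level, let go of it, and leave the jar, the tape and the pliers alone.

Things in the scene. Friction and masses are not known exactly. Their poses are not given: they have to be found in the camera images.
- roller_center (a point): Loose idler roller, 0.14 kg, lying level in a wooden cradle, its axis 50 mm above the bench: grey sleeve 30 mm in diameter, 142 mm long, with a steel pin of 10 mm diameter out of each end. This point: on the axis, half-way along the sleeve, a good place to grasp across. y: along the roller to the sprung (long) pin. Home, it lies at bracket y = -9 mm.
- sprung_pin_tip (a point): Tip of the long sprung pin, on the axis, 104 mm from roller_center when free (33 mm out of the sleeve; free length over both pins 183 mm); it moves with the pin; axes as roller_center. The pin pushes in 20 mm: 2 N to start, 0.3 N more per mm, 8 N at the end, then solid. Both pins are smooth (friction about 0.3). Still 5 mm in when home. End bevelled by 0.8 mm.
- fixed_pin_tip (a point): Tip of the short fixed pin (8 mm out of the sleeve), on the axis, 79 mm from roller_center to its -y; axes as roller_center. End bevelled by 0.8 mm. It passes down inside the low cheek when roller_center is at bracket y = 0 or a little more; the spring is solid at y = +6 mm.
- cradle: Fixed wooden cradle; origin under its centre, y along the roller lying in it. Base 80 x 110 x 10 mm; two V supports, 12 mm thick and 49 mm high, 45 mm either side of the middle; between them the roller's sleeve is free.
- bracket: Steel bracket fixed to the bench; origin under the centre of its foot (100 x 224 x 8 mm), z up, y from the low to the tall cheek. The grey yoke (two cheeks on a crossbar) stands on studs, locked at a height within a 20 mm range that is not measured; heights of its parts are given from yoke lowest to highest. Crossbar top 17 to 37 mm up. It must not bear more than 28 N.
- low_cheek (a point): Point on the bench below the inner face of the low cheek, at bracket y = -80 mm, x = 0; axes as the bracket (it does not tell the yoke's height). The cheek is a plate 38 mm wide, 8 mm thick, its top 76 to 96 mm above the bench; a round through hole, 13 mm in diameter, has its centre at x = 0, 62 to 82 mm up.
- tall_cheek (a point): Point on the bench below the inner face of the tall cheek, at bracket y = +80 mm, x = 0; axes as the bracket. Cheek 38 mm wide, top 128 to 148 mm up. Upright slot in its inner face at x = 0: 14 mm wide, 10 mm deep, open at the top, closed below by a seat 57 to 77 mm up. With the sprung pin on the seat and the roller level, the fixed pin faces the hole.
- jar_screws: Glass jar of screws, 66 mm across, 96 mm tall, standing on the bench; origin under its centre. Leave it alone.
- masking_tape: Roll of masking tape, 84 mm across, 24 mm high, lying flat; origin under its centre. Leave it alone.
- pliers: Pliers, 56 x 178 x 14 mm, lying flat; origin under the middle. Leave them alone.
Things that resemble listed ones, but are neither listed nor needed, are in the scene too. Several things have the shape of the bracket; the one meant has the colours described above.

How it is judged (in metres and radians):
On the way, in this order (a step that is already met when the one before it is completed fails the run):
1. the roller is lifted clear of the cradle (axis over 75 mm up) (height (world z) of roller_center above 0.075 m), for 0.1 s.
2. the sprung pin is in the slot of the tall cheek, pushed in until the fixed pin clears the low cheek (x of sprung_pin_tip in the frame of bracket between -0.006 and 0.006 m and x of fixed_pin_tip in the frame of bracket between -0.012 and 0.012 m and y of sprung_pin_tip in the frame of bracket above 0.084 m and y of fixed_pin_tip in the frame of bracket above -0.081 m and z of roller_center in the frame of bracket below 0.14 m), for 0.1 s.
At the end, for the whole second after the job is handed in: Roller level (3.5 degrees) between the cheeks: fixed pin in the low cheek's hole, within 2.5 mm of fully home; sprung pin within 4 mm of the slot's back; both within 4 mm of the bracket's middle plane; roller_center 56 to 88 mm above the bench; at rest, let go (x of fixed_pin_tip in the frame of bracket between -0.004 and 0.004 m and x of sprung_pin_tip in the frame of bracket between -0.004 and 0.004 m and y of fixed_pin_tip in the frame of bracket below -0.0855 m and y of sprung_pin_tip in the frame of bracket above 0.086 m and z of roller_center in the frame of bracket between 0.056 and 0.088 m and angle between roller_center's own y axis and vertical between 1.51 and 1.63 rad and linear speed of roller below 0.02 m/s and angular speed of roller below 0.3 rad/s); the robot touches nothing.
It fails at once if the bracket is loaded with more than 28 N (contact force between bracket and anything else above 28 N).
It fails at once if the jar, the tape or the pliers are moved by more than 15 mm (distance of any of jar_screws, masking_tape, pliers from where it was at the start of the episode above 0.015 m).
It also fails if it takes over 64 s, if anything falls off the work surface, if the arm or the gripper's body presses on something with over 40 N, if the wrist force passes 120 N, or if a joint passes its speed limit or range.

## Working session

There is one attempt and no reset: what is moved stays moved. The work goes in short steps, Python scripts to look and compute and a tool call to move; the robot and the scene stay as the last step left them, time stands still between calls to the robot, and variables do not carry over. Pictures are saved under pics/ and viewed, at most 10 in all, crops included, and the job is handed in when it is done.

Besides the shell and the picture viewer there is one more tool, called as name(argument=value, ...), one argument or row to a line, values as JSON. servo_tool: Moves the arm, as the interface text tells. Its arguments: {"type":"object","properties":{"increments":{"type":"array","items":{"type":"array","items":{"type":"number","minimum":-1,"maximum":1}}},"force":{"type":"number"}},"required":["increments"]}

```bash
mkdir -p pics
cat > h.py <<'E'
import numpy as np, cv2
from cell import arm
np.set_printoptions(precision=1,suppress=True)
def Rot(a):
    a=np.array(a,float)
    return a
def cam2world(cam,p,obs=None):
    c=arm.calibration(cam); p=np.array(p,float)
    if cam=='wrist':
        o=obs or arm.get_obs(); H=np.array(c['hand_eye']); t=H[:3,:3]@p+H[:3,3]
        return np.array(o['ee_rot'])@t+np.array(o['tcp_pos'])
    return np.array(c['attitude'])@p+np.array(c['xyz'])
def unproj(cam,u,v,d):
    c=arm.calibration(cam);K=np.array(c['camera_matrix']);k=c['k1']
    x=(u-K[0,2])/K[0,0];y=(v-K[1,2])/K[1,1];rd=np.hypot(x,y);r=rd
    for _ in range(20): r=rd/(1+k*r*r)
    s=r/rd if np.size(rd)>1 or rd>0 else 1
    return np.stack([x*s*d,-y*s*d,-d*np.ones_like(x)],-1)
def shot(cam,fn=None):
    o=arm.get_obs(); im,d=arm.read_camera(cam)
    if fn: cv2.imwrite('pics/'+fn,im[:,:,::-1])
    return o,im,d
E
python3 - <<'E'
from h import *
for c in ('scene','side','wrist'):
    o,im,d=shot(c,c+'0.png'); k=arm.calibration(c); print(c,k)
    if c!='wrist':
        for n in ('roller_center','sprung_pin_tip','fixed_pin_tip','cradle','bracket','low_cheek','tall_cheek','jar_screws','masking_tape','pliers'):
            print(n,[(cam2world(c,r['point']),round(r['confidence'],2)) for r in arm.mark_of(c,n)])
a=[cv2.imread(f'pics/{c}0.png') for c in ('scene','side')]
cv2.imwrite('pics/both.png',cv2.resize(np.vstack(a),(512,768))[:,:] if 0 else cv2.resize(np.hstack(a),(800,300)))
print(arm.get_obs())
E
```

```text
scene {'camera_matrix': array([[479. ,   0. , 254.5],
       [  0. , 479. , 192.5],
       [  0. ,   0. ,   1. ]]), 'k1': 0.025967385653560354, 'xyz': array([-131.6,  845.3, 1070.5]), 'attitude': array([[-0.8,  0.4, -0.4],
       [-0.6, -0.5,  0.6],
       [ 0. ,  0.8,  0.6]])}
roller_center [(array([ 540.5, -274.5,   44.6]), 0.89), (array([528.7, -42. ,   1. ]), 0.69)]
sprung_pin_tip [(array([ 549.2, -172.2,   45.6]), 0.41)]
fixed_pin_tip [(array([ 524.2, -355.6,   46.7]), 0.84)]
cradle [(array([ 539.7, -268.8,   -2.9]), 0.93)]
bracket [(array([513.4,  39. ,  -3.4]), 0.84), (array([ 400.5, -500.9,   -5.6]), 0.78)]
low_cheek [(array([ 421.2, -578.3,   -7. ]), 0.65), (array([522.4, -39.6,  -1.4]), 0.61)]
tall_cheek [(array([507.4, 123.2,  -0.7]), 0.91), (array([ 380.5, -422.9,   -5.3]), 0.61)]
jar_screws [(array([ 743.6, -242.5,   -2.8]), 0.66)]
masking_tape [(array([766.5, -66.1,  -0.7]), 0.82)]
pliers [(array([ 675.5, -417.2,   -2.4]), 0.8)]
side {'camera_matrix': array([[488.4,   0. , 258.8],
       [  0. , 488.4, 188.4],
       [  0. ,   0. ,   1. ]]), 'k1': -0.15401350776124154, 
[... 894 characters left out ...]
8.6],
       [  0. ,   0. ,   1. ]]), 'k1': 0.0016911386003855189, 'hand_eye': array([[  -0. ,    1. ,    0.3,   75.3],
       [   1. ,    0. ,   -0. ,   -1.7],
       [  -0. ,    0.3,   -1. , -158.2],
       [   0. ,    0. ,    0. ,    1. ]])}
{'time': 1.15, 'qpos': array([-52.4,  14.6,   6.2,  -0. , -81.6, -16.3]), 'qvel': array([ 0.1, -0. ,  0.1,  0. , -0.1,  0. ]), 'tau': array([  0. , -38.6,  23.8,   5.4,  -0. ,   0. ]), 'tcp_pos': array([ 199.3, -512.6,  217.1]), 'ee_rot': array([[-0.9, -0.4,  0. ],
       [-0.4,  0.9,  0. ],
       [-0. ,  0. , -1. ]]), 'contact_force': array([ 1.1, -0. ,  0.1]), 'moment': array([ 0., -0., -0.]), 'grip_force': 0.0, 'gripper_width': 1.0036093350569437}
```

View pics/both.png

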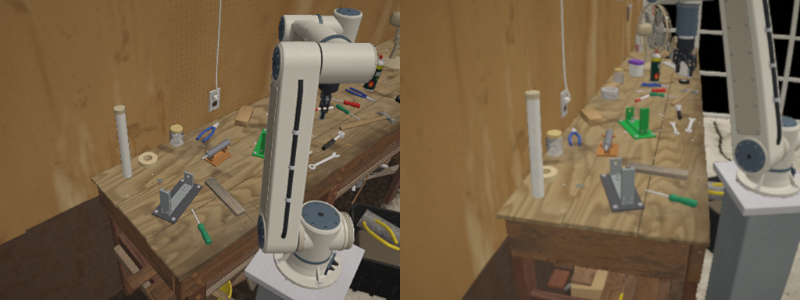

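View pics/scene0.png

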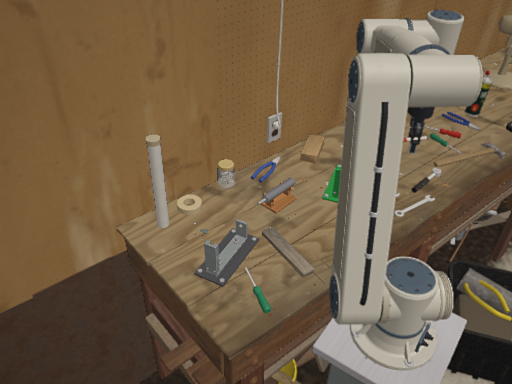

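The grey bracket is at scene px (228,252), world about (514, 38). The look-alike is the green bracket at px (335,182), world about (400,-500), so I choose the grey one by its colour. The roller is in the orange cradle at px (278,195), and its sprung end points towards +y.

```bash
cat >> h.py <<'E'
def yaw(o): R=np.array(o['ee_rot']); return np.degrees(np.arctan2(R[1,0],R[0,0]))
def plan(pos,yw=None):
    """turn (share) then shift in tool axes after the turn"""
    o=arm.get_obs(); y0=yaw(o); yw=y0 if yw is None else yw
    dy=(yw-y0+180)%360-180; a=np.radians(yw)
    d=np.array(pos)-o['tcp_pos']; x=np.array([np.cos(a),np.sin(a),0]); y=np.array([np.sin(a),-np.cos(a),0])
    s=np.array([d@x,d@y,-d[2]])
    print('yaw',y0,'turn deg',dy,'total share',-dy/90,'shift mm',s,'share',np.round(s/300,4))
E
python3 - <<'E'
from h import *
plan([540,-275,217],-98)
_,im,_=shot('scene'); 
c=[cv2.resize(im[165:225,240:310],(400,343)),cv2.resize(im[210:290,185:270],(400,376))[:343]]
cv2.imwrite('pics/crop.png',np.hstack(c)[:,:,::-1])
E
```

```text
yaw -158.7534051605826 turn deg 60.75340516058259 total share -0.6750378351175843 shift mm [-282.7 -304.3    0.1] share [-0.9 -1.   0. ]
```

View pics/crop.png

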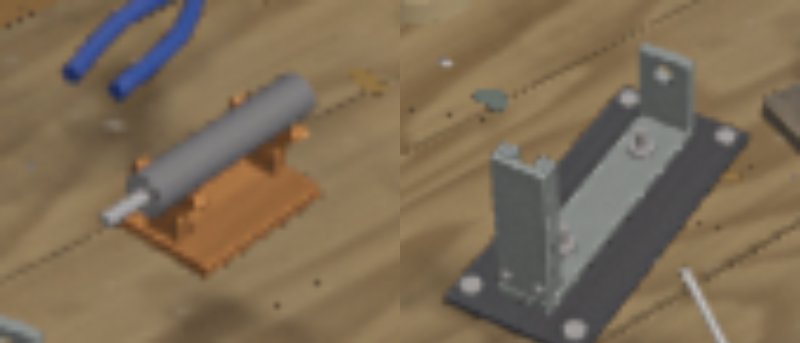

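servo_tool(
  increments=[
    [1, 0, 0, 0, -0.075],
    [1, 0, 0, 0, -0.075],
    [1, 0, 0, 0, -0.075],
    [1, 0, 0, 0, -0.075],
    [1, 0, 0, 0, -0.075],
    [1, 0, 0, 0, -0.075],
    [1, 0, 0, 0, -0.075],
    [1, 0, 0, 0, -0.075],
    [1, 0, 0, 0, -0.075],
    [1, -0.085, -0.092, 0, 0],
    [1, -0.085, -0.092, 0, 0],
    [1, -0.085, -0.092, 0, 0],
    [1, -0.085, -0.092, 0, 0],
    [1, -0.085, -0.092, 0, 0],
    [1, -0.085, -0.092, 0, 0],
    [1, -0.085, -0.092, 0, 0],
    [1, -0.085, -0.092, 0, 0],
    [1, -0.085, -0.092, 0, 0],
    [1, -0.085, -0.092, 0, 0],
    [1, -0.085, -0.092, 0, 0],
  ],
  force=30,
)

```text
time: 2.87
tcp_pos: [540.4, -275.8, 217.3]
ee_rot: [[-0.139, -0.99, 0.0], [-0.99, 0.139, -0.0], [0.0, -0.0, -1.0]]
contact_force: [0.3, -0.3, 0.1]
gripper_width: 1.002
grip_force: 0.0
```

Run:
```python
from h import *
o,im,d=shot('wrist','w1.png'); print(o['time'],o['tcp_pos'],yaw(o))
for n in ('roller_center','sprung_pin_tip','fixed_pin_tip','cradle'):
    print(n,[(cam2world('wrist',r['point'],o),round(r['confidence'],2)) for r in arm.mark_of('wrist',n)])
v,u=np.mgrid[0:384,0:512]
P=unproj('wrist',u,v,d); H=np.array(arm.calibration('wrist')['hand_eye'])
W=(P@H[:3,:3].T+H[:3,3])@np.array(o['ee_rot']).T+np.array(o['tcp_pos'])
for r in arm.masks_of('wrist','roller_center'):
    m=r['region']&(d>0); Q=W[m]; 
    print(r['confidence'],m.sum(),Q.mean(0),np.percentile(Q,[2,50,98],axis=0))
    # sleeve top ridge
    z=Q[:,2]; S=Q[z>np.percentile(z,98)-3]; c=S[:,:2].mean(0); 
    vx=np.linalg.svd(S[:,:2]-c,full_matrices=False)[2][0]; vx*=np.sign(vx[1])
    t=(S[:,:2]-c)@vx; print('ridge',c,np.degrees(np.arctan2(vx[1],vx[0])),t.min(),t.max(),'ztop',np.percentile(z,98), 'mid',c+vx*(t.min()+t.max())/2)
```

```text
2.8667 [ 540.4 -275.8  217.3] -97.9928848457422
roller_center [(array([ 541.9, -275. ,   54.1]), 0.7)]
sprung_pin_tip [(array([ 553.5, -175.7,   48. ]), 0.45)]
fixed_pin_tip [(array([ 528.2, -356.4,   49.2]), 0.83)]
cradle [(array([ 540.3, -275. ,   -0.5]), 0.63)]
0.95 3342 [ 540.6 -280.3   62.4] [[ 521.2 -348.4   52.6]
 [ 540.6 -284.    64.1]
 [ 559.6 -190.    67.1]]
ridge [ 540.6 -281.3] 81.92176253779418 -66.73871987595678 74.66139955307911 ztop 67.09967657019375 mid [ 541.1 -277.4]
```

View pics/w1.png

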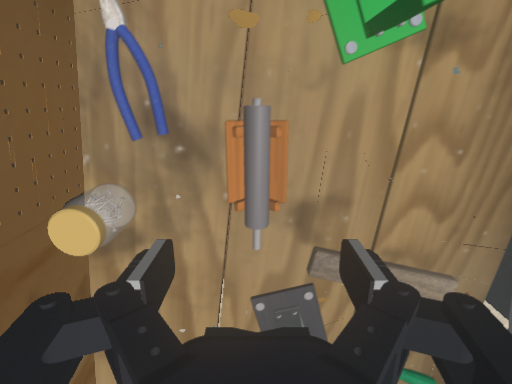

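The wrist view shows the roller centred at (256,165) in its cradle, aligned with the tool and with the jaws clear either side. Next is the descent and grasp.

servo_tool(
  increments=[
    [1, 0.002, -0.0025, 0.08, 0],
    [1, 0, 0, 0.08, 0],
    [1, 0, 0, 0.08, 0],
    [1, 0, 0, 0.08, 0],
    [1, 0, 0, 0.08, 0],
    [1, 0, 0, 0.08, 0],
    [1, 0, 0, 0.05, 0],
    [1, 0, 0, 0.027, 0],
    [1, 0, 0, 0, 0],
    [0, 0, 0, 0, 0],
    [0, 0, 0, 0, 0],
    [0, 0, 0, 0, 0],
    [0, 0, 0, 0, 0],
    [0, 0, 0, 0, 0],
    [0, 0, 0, 0, 0],
    [0, 0, 0, 0, 0],
  ],
  force=40,
)

```text
time: 4.5
tcp_pos: [540.0, -278.1, 50.9]
ee_rot: [[-0.139, -0.99, 0.001], [-0.99, 0.139, -0.001], [0.001, -0.001, -1.0]]
contact_force: [-0.4, -0.4, 3.2]
gripper_width: 0.007
grip_force: 0.7
```

The gripper closed to about zero, so I need to look.

Run:
```python
from h import *
o,im,d=shot('wrist','w2.png'); print(o['time'],o['tcp_pos'],yaw(o),o['gripper_width'],o['grip_force'],o['contact_force'])
for n in ('roller_center','sprung_pin_tip','fixed_pin_tip'):
    print(n,[(cam2world('wrist',r['point'],o),round(r['confidence'],2)) for r in arm.mark_of('wrist',n)])
```

```text
4.5 [ 540.  -278.1   50.9] -97.979978943582 0.007186085410938455 0.6523178005591035 [-0.4 -0.4  3.2]
roller_center [(array([ 546. , -277.5,   56.9]), 0.97)]
sprung_pin_tip []
fixed_pin_tip [(array([ 528.6, -358.4,   49.8]), 0.75)]
```

View pics/w2.png

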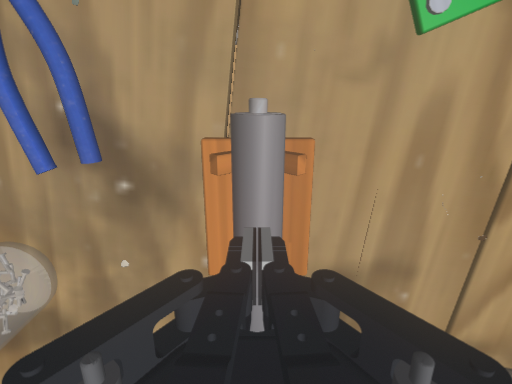

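Run:
```python
from h import *
o,im,d=shot('wrist')
v,u=np.mgrid[0:384,0:512]
P=unproj('wrist',u,v,d); H=np.array(arm.calibration('wrist')['hand_eye']); print(np.round(H,3))
T=P@H[:3,:3].T+H[:3,3]
W=T@np.array(o['ee_rot']).T+np.array(o['tcp_pos'])
for r in range(100,330,15): print(r,d[r,258],W[r,258],'tool',T[r,258], d[r,240],W[r,242])
for c in(210,100,470): print('bench/cradle',W[150,c])
```

```text
[[  -0.     1.     0.3   76.9]
 [   1.    -0.     0.    -1. ]
 [   0.     0.3   -1.  -158.2]
 [   0.     0.     0.     1. ]]
100 145.51189 [ 529.8 -354.5   56.6] tool [77.  -0.5 -5.8] 198.25432 [ 540.8 -356.1    0.1]
115 139.6295 [ 530.8 -347.5   64.9] tool [ 70.   -0.5 -14.1] 0.0 [ 538.7 -348.5   63.7]
130 141.00233 [ 531.8 -340.4   65.7] tool [ 62.8  -0.5 -14.9] 143.82245 [ 539.8 -341.3   63.8]
145 142.79008 [ 532.8 -333.1   66.2] tool [ 55.4  -0.5 -15.4] 144.4952 [ 540.9 -333.9   64.2]
160 145.79276 [ 533.9 -325.3   65.4] tool [ 47.6  -0.5 -14.6] 148.06949 [ 542.1 -326.2   64.1]
175 147.40146 [ 535.  -317.7   66.2] tool [ 39.9  -0.5 -15.4] 150.833 [ 543.4 -318.3   63.9]
190 149.93039 [ 536.1 -309.5   66.1] tool [ 31.7  -0.5 -15.3] 152.55232 [ 544.7 -309.9   63.3]
205 152.44055 [ 537.3 -301.2   66. ] tool [ 23.2  -0.4 -15.3] 155.57423 [ 545.9 -301.9   64.7]
220 153.90819 [ 538.4 -293.    67.1] tool [ 15.   -0.4 -16.3] 158.20348 [ 547.5 -292.2   62.5]
235 143.31367 [ 538.8 -290.    79.1] tool [ 12.   -0.5 -28.3] 161.57173 [ 548.7 -283.9   64.3]
250 128.64136 [ 538.9 -290.2   94.4] tool [ 12.2  -0.5 -43.6] 137.3348 [ 546.  -291.5   95. ]
265 120.12393 [ 539.1 -288.4  103.9] tool [ 10.4  -0.6 -53.1] 112.75925 [ 544.9 -293.3  110.2]
280 121.88385 [ 540.1 -281.4  104.2] tool [  3.3  -0.6 -53.5] 105.721 [ 544.6 -292.2  118.6]
295 124.01529 [ 541.1 -273.9  104.4] tool [ -4.3  -0.6 -53.6] 89.41287 [ 543.3 -296.   132.1]
310 172.36009 [ 546.6 -234.    66.3] tool [-44.6  -0.4 -15.5] 83.275856 [ 543.1 -295.3  138.3]
325 175.6475 [ 548.1 -222.9   66.3] tool [-55.8  -0.3 -15.6] 83.4867 [ 544.1 -289.4  137.7]
bench/cradle [ 567.7 -326.    10.5]
bench/cradle [ 649.1 -336.     2.1]
bench/cradle [ 380.1 -298.     0.6]
```

servo_tool(
  increments=[
    [1, 0, 0, 0, 0],
    [1, 0, 0, 0, 0],
    [1, 0, 0, 0, 0],
    [1, 0, 0, 0, 0],
    [1, 0, 0, 0, 0],
    [1, 0, 0, 0, 0],
  ],
)

```text
time: 5.25
tcp_pos: [539.2, -277.6, 49.4]
ee_rot: [[-0.139, -0.99, -0.001], [-0.99, 0.139, 0.001], [-0.0, 0.001, -1.0]]
contact_force: [0.4, 0.5, -0.1]
gripper_width: 0.845
grip_force: 0.0
```

Run:
```python
from h import *
o,im,d=shot('wrist','w3.png'); print(o['tcp_pos'],o['contact_force'],o['gripper_width'])
v,u=np.mgrid[0:384,0:512]
P=unproj('wrist',u,v,d); H=np.array(arm.calibration('wrist')['hand_eye'])
T=P@H[:3,:3].T+H[:3,3]
for r in range(225,300,6): print(r,[T[r,c] for c in (150,160,170,258,345,355)])
```

```text
[ 539.2 -277.6   49.4] [ 0.4  0.5 -0.1] 0.844833837728667
225 [array([-17.2, -85.5,  47.5]), array([-17. , -77.4,  47.1]), array([-17.6, -70. ,  48.3]), array([ 12.3,  -0.4, -16.9]), array([-17.2,  68.5,  47.5]), array([-17.3,  76.5,  47.7])]
231 [array([-22.5, -86.2,  47.7]), array([-22.5, -78.2,  47.6]), array([-22.7, -70.4,  48.1]), array([  8.4,  -0.4, -16.4]), array([-23. ,  69.4,  48.7]), array([-22.6,  77.2,  48. ])]
237 [array([-27.6, -86.6,  47.3]), array([-27.7, -78.6,  47.5]), array([-27.6, -70.6,  47.3]), array([  4.8,  -0.4, -16.4]), array([-27.5,  69.4,  47.1]), array([-28. ,  77.8,  48.2])]
243 [array([-33.6, -87.7,  48.4]), array([-33.5, -79.5,  48.3]), array([ 12. , -42.4, -36.7]), array([  1.3,  -0.4, -16.8]), array([ 11.9,  41. , -36.4]), array([-33.6,  78.5,  48.7])]
249 [array([-38.6, -87.9,  47.7]), array([  8.8, -47.5, -36.7]), array([ 12.4, -40.5, -43.2]), array([ -2.6,  -0.4, -16.4]), array([ 12.1,  39.2, -42.6]), array([  8.4,  46.3, -36.1])]
255 [array([  8.3, -50.7, -41.4]), array([ 12.5, -43.3, -48.6]), array([ 12.2, -39.1, -48. ]), array([ -6.6,  -0.4, -
[... 665 characters left out ...]
  9.8, -39.2, -62.1]), array([  5.5, -37.4, -56. ]), array([-21.1,  -0.4, -17.9]), array([  6.9,  35.1, -57.9]), array([  9.9,  37.5, -62.2])]
285 [array([ 14. , -39.2, -71.6]), array([  8.2, -38.8, -63.7]), array([  3.5, -37.2, -57.3]), array([-26. ,  -0.4, -16.7]), array([  4.9,  34.9, -59.2]), array([  76.9,   -1. , -158.2])]
291 [array([ 13.5, -38.3, -74.4]), array([ 13.2, -34.9, -74. ]), array([  0.6, -37.4, -57.4]), array([-30.2,  -0.4, -16.6]), array([  2.2,  35.1, -59.3]), array([ 12.7,  33.6, -73.3])]
297 [array([ 13. , -37.4, -76.9]), array([ 13.6, -33.7, -77.7]), array([ -1.3, -37.2, -58.7]), array([-34. ,  -0.4, -17.1]), array([  0.4,  34.8, -60.9]), array([ 12.7,  32.5, -76.5])]
```

View pics/w3.png

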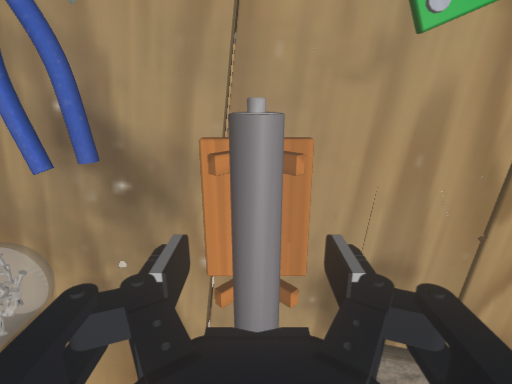

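Depth shows the fingertips about 16 mm behind the reported TCP instead of 19 mm ahead. The jaws therefore closed just above the sleeve, at tool z ≈ -16, and the roller did not move. The real grasp point is about 35 mm behind the reported TCP, so I'll go about 34 mm lower.

servo_tool(
  increments=[
    [1, 0, 0, 0.03, 0],
    [1, 0, 0, 0.03, 0],
    [1, 0, 0, 0.03, 0],
    [1, 0, 0, 0.024, 0],
    [1, 0, 0, 0, 0],
    [0, 0, 0, 0, 0],
    [0, 0, 0, 0, 0],
    [0, 0, 0, 0, 0],
    [0, 0, 0, 0, 0],
    [0, 0, 0, 0, 0],
    [0, 0, 0, 0, 0],
  ],
  force=40,
)

```text
time: 6.22
tcp_pos: [539.7, -277.9, 16.4]
ee_rot: [[-0.139, -0.99, 0.0], [-0.99, 0.139, -0.0], [0.0, -0.0, -1.0]]
contact_force: [-1.9, 1.3, 3.7]
gripper_width: 0.34
grip_force: 39.5
```

servo_tool(
  increments=[
    [0, 0, 0, -0.05, 0],
    [0, 0, 0, -0.1, 0],
    [0, 0, 0, -0.12, 0],
    [0, 0, 0, -0.12, 0],
    [0, 0, 0, -0.12, 0],
    [0, 0, 0, -0.1, 0],
    [0, 0, 0, 0, -0.053],
    [0, 0, 0, 0, -0.053],
    [0, 0, 0, 0, -0.054],
    [0, -0.1015, 0.027, 0, 0],
    [0, -0.1015, 0.027, 0, 0],
    [0, -0.1015, 0.027, 0, 0],
    [0, -0.1015, 0.027, 0, 0],
    [0, -0.1015, 0.027, 0, 0],
    [0, -0.1015, 0.027, 0, 0],
    [0, -0.1015, 0.027, 0, 0],
    [0, -0.1015, 0.027, 0, 0],
    [0, -0.1015, 0.027, 0, 0],
    [0, -0.1015, 0.027, 0, 0],
    [0, -0.1015, 0.027, 0, 0],
  ],
  force=40,
)

```text
time: 7.88
tcp_pos: [412.8, 46.4, 198.6]
ee_rot: [[0.111, -0.994, -0.0], [-0.994, -0.111, 0.0], [-0.0, -0.0, -1.0]]
contact_force: [0.3, 0.4, -2.0]
gripper_width: 0.338
grip_force: 39.9
```

```bash
cat >> h.py <<'E'
def cloud(cam='wrist',fn=None):
    o,im,d=shot(cam,fn); v,u=np.mgrid[0:384,0:512]; c=arm.calibration(cam)
    P=unproj(cam,u,v,d)
    if cam=='wrist':
        H=np.array(c['hand_eye']);T=P@H[:3,:3].T+H[:3,3]
        W=T@np.array(o['ee_rot']).T+np.array(o['tcp_pos'])
    else: T=None; W=P@np.array(c['attitude']).T+np.array(c['xyz'])
    W[d<=0]=np.nan
    return o,im,d,T,W
E
python3 - <<'E'
from h import *
o,im,d,T,W=cloud('wrist','w4.png'); print(o['time'],o['tcp_pos'],yaw(o),o['gripper_width'],o['contact_force'])
for n in ('roller_center','sprung_pin_tip','fixed_pin_tip','bracket','low_cheek','tall_cheek'):
    for r in arm.mark_of('wrist',n): 
        w=cam2world('wrist',r['point'],o); print(n,w,np.array(o['ee_rot']).T@(w-o['tcp_pos']),round(r['confidence'],2))
np.savez('w4.npz',W=W,T=T,im=im)
for c in ('scene','side'):
    arm.read_camera(c)
    for n in ('bracket','low_cheek','tall_cheek'):
        print(c,n,[(cam2world(c,r['point']),round(r['confidence'],2)) for r in arm.mark_of(c,n) if r['point'] and cam2world(c,r['point'])[1]>-200])
E
```

```text
7.8833 [412.8  46.4 198.6] -83.62143378944585 0.33840017731927874 [ 0.3  0.4 -2. ]
roller_center [418.8  47.2 239.2] [ -0.2  -6.1 -40.6] 0.97
fixed_pin_tip [426.1 -35.1 231.7] [ 82.4  -4.2 -33.1] 0.58
bracket [521.2  39.2   1. ] [  19.2 -106.9  197.6] 0.88
tall_cheek [506.9 113.8  -0.2] [ -56.4 -101.1  198.8] 0.75
scene bracket [(array([514. ,  41.2,  -0. ]), 0.86)]
scene low_cheek [(array([524.9, -37.1,   4.6]), 0.87)]
scene tall_cheek [(array([502.7, 121.6,   0.8]), 0.7)]
side bracket [(array([515.6,  39.4,   0.7]), 0.66)]
side low_cheek [(array([523. , -40.4,   1.3]), 0.7)]
side tall_cheek [(array([505.1, 118.5,   2.4]), 0.76)]
```

View pics/w4.png

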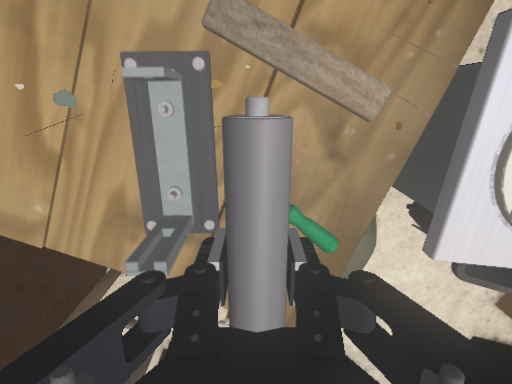

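The wrist view shows the roller held level (fixed pin at (258,105)) and the grey bracket at (165,150). The low cheek is at (150,72) and the tall cheek at (160,245). Next I'll fit the bracket from depth.

Run:
```python
from h import *
f=np.load('w4.npz');W=f['W'];T=f['T'];im=f['im'].astype(int)
reg=np.zeros(W.shape[:2],bool);reg[40:285,105:222]=1
reg[215:,195:]=0
z=W[...,2]
bench=W[(z>-6)&(z<4)&reg];print('bench z',np.median(bench[:,2]))
# foot: z 5..12 dark
foot=reg&(z>4)&(z<14)&(im.sum(2)<260)
Q=W[foot]; print('foot n',len(Q),'z',np.median(Q[:,2]))
rect=cv2.minAreaRect(Q[:,:2].astype(np.float32)); print('foot rect',rect)
for nm,m in (('low',reg&(z>60)&(np.arange(384)[:,None]<110)),('tall',reg&(z>60)&(np.arange(384)[:,None]>180))):
    Q=W[m]; top=np.percentile(Q[:,2],95); S=Q[Q[:,2]>top-4]
    print(nm,len(Q),'zpct',np.percentile(Q[:,2],[2,50,90,98]),'top pts',len(S),cv2.minAreaRect(S[:,:2].astype(np.float32)),S.mean(0))
cb=reg&(abs(z-27)<14)&(im.sum(2)>300); print('crossbar z',np.median(z[cb]),cb.sum())
# roller axis in tool
R=W[115:225,225:292]; t=T[115:225,225:292]
for r in (125,150,175,200,220):
    print(r,T[r,258],'mid y',np.nanmean([T[r,c,1] for c in range(225,292) if abs(T[r,c,2]+40)<15]))
print('pin',T[100:114:4,258])
```

```text
bench z 1.4340220094143206
foot n 101 z 6.529988617618358
foot rect ((489.1319580078125, 31.209304809570312), (91.89344024658203, 187.0230712890625), 21.92612075805664)
low 523 zpct [61.  79.4 80.4 81.2] top pts 428 ((528.493896484375, -44.102272033691406), (38.83506774902344, 7.840659141540527), 6.519606113433838) [527.8 -44.2  79.6]
tall 2816 zpct [ 61.  123.5 266.2 268.5] top pts 463 ((450.429931640625, 37.660797119140625), (5.4172563552856445, 25.562183380126953), 89.53436279296875) [451.9  36.8 266.6]
crossbar z 20.85651690994574 4746
125 [ 68.2  -0.3 -48.5] mid y -0.2470805347012825
150 [ 58.7  -0.3 -48.3] mid y -0.21708425742624993
175 [ 48.9  -0.3 -49.4] mid y -0.4452218323697942
200 [ 38.6  -0.2 -49.8] mid y -0.6433444016549721
220 [ 29.7  -0.2 -49.5] mid y -0.8664800131819198
pin [[ 77.3  -0.3 -39.7]
 [ 75.7  -0.3 -41.2]
 [ 74.2  -0.3 -41.5]
 [ 72.7  -0.3 -40.1]]
```

Run:
```python
from h import *
f=np.load('w4.npz');W=f['W'];T=f['T'];im=f['im'].astype(int)
z=W[...,2]
m=np.zeros_like(z,bool); m[200:290,110:215]=1
m&=(W[...,1]>100)&(W[...,1]<150)&(z>60)&(z<150)&(W[...,0]>470)
Q=W[m]; print(len(Q),np.percentile(Q[:,2],[5,50,90,98]))
top=np.percentile(Q[:,2],97); S=Q[Q[:,2]>top-5]; print(len(S),cv2.minAreaRect(S[:,:2].astype(np.float32)),S.mean(0))
I=Q[Q[:,2]<top-12]; print('inner face fit n',len(I)); c=I[:,:2].mean(0); v=np.linalg.svd(I[:,:2]-c,full_matrices=False)[2][0];print(c,np.degrees(np.arctan2(v[1],v[0])), I[:,:2].min(0),I[:,:2].max(0))
```

```text
2011 [ 62.2 108.4 131.6 132.5]
484 ((506.8067932128906, 126.1209487915039), (38.12547302246094, 16.941862106323242), 6.719842433929443) [507.6 124.6 131. ]
inner face fit n 1313
[505.7 122.1] -176.0603504329238 [487.  115.2] [526.6 132. ]
```

Bracket fit: origin ≈ (517.6, 39), y axis at about 97°, yoke about 3.5 mm above its lowest. That puts the low cheek top at ≈ 80, the tall top at ≈ 131.5 and the hole axis at ≈ 66. Next I go to an approach pose at bracket y = -32, axis 104 up.

servo_tool(
  increments=[
    [0, 0, 0, 0, -0.0056],
    [0, 0.0433, -0.086, 0, 0],
    [0, 0.0433, -0.086, 0, 0],
    [0, 0.0433, -0.086, 0, 0],
    [0, 0.0433, -0.086, 0, 0],
    [0, 0, 0, 0, 0],
    [0, 0, 0, 0.06, 0],
    [0, 0, 0, 0.06, 0],
    [0, 0, 0, 0.06, 0],
    [0, 0, 0, 0.06, 0],
    [0, 0, 0, 0.06, 0],
    [0, 0, 0, 0.06, 0],
    [0, 0, 0, 0.04, 0],
    [0, 0, 0, 0.0287, 0],
    [0, 0, 0, 0, 0],
    [0, 0, 0, 0, 0],
  ],
)

```text
time: 9.97
tcp_pos: [522.6, 5.9, 70.3]
ee_rot: [[0.121, -0.993, -0.0], [-0.993, -0.121, -0.0], [0.0, 0.0, -1.0]]
contact_force: [0.5, -1.0, -1.8]
gripper_width: 0.335
grip_force: 40.2
```

Run:
```python
from h import *
o,im,d,T,W=cloud('wrist','w5.png'); print(o['time'],o['tcp_pos'],yaw(o),o['contact_force'])
np.savez('w5.npz',W=W,T=T,im=im)
# sleeve ridge line in tool coords
for r in range(120,225,15):
    row=T[r]; ok=(row[:,2]<-35)&(row[:,2]>-55)&(abs(row[:,1])<20); c=np.where(ok)[0]
    if len(c): print(r,c.min(),c.max(),row[c].mean(0),row[c,1].min(),row[c,1].max(),row[c,2].min())
z=W[...,2]; m=(W[...,1]<-25)&(W[...,1]>-62)&(W[...,0]>490)&(W[...,0]<565)&(z>76)&(z<84)
Q=W[m]; print('low top',len(Q),cv2.minAreaRect(Q[:,:2].astype(np.float32)),np.median(Q[:,2]))
```

```text
9.9667 [522.6   5.9  70.3] -83.07746403684796 [ 0.5 -1.  -1.8]
120 222 292 [ 70.   -0.6 -47. ] -15.215387995236368 14.077205123615942 -50.497490089050316
135 222 291 [ 64.3  -0.9 -47.1] -15.601385559231902 13.494526596727216 -50.64702565604897
150 223 291 [ 58.5  -0.6 -46.9] -15.136783699434648 14.078941343063768 -50.73165220455756
165 223 290 [ 52.4  -0.8 -47. ] -15.662837636710291 13.599235628687373 -50.18395778161221
180 224 290 [ 46.2  -0.6 -46.9] -15.314537753005895 14.137863659545996 -51.0631983550946
195 224 289 [ 39.8  -0.9 -47. ] -15.703452317743315 13.720833936245594 -50.7779579699027
210 225 288 [ 33.2  -0.9 -47. ] -15.261027651531268 13.430348981500822 -50.54198057085104
low top 71 ((510.47711181640625, -46.70154571533203), (2.23785138130188, 8.05208969116211), 8.332839965820312) 79.73002904459261
```

View pics/w5.png

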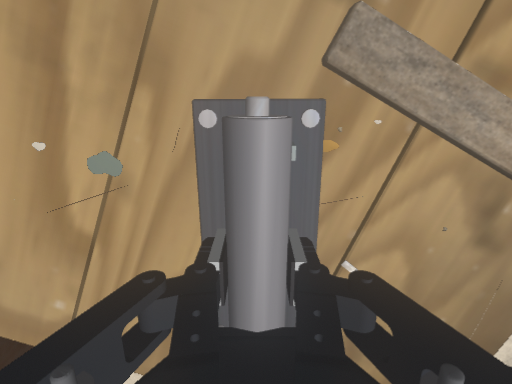

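Run:
```python
from h import *
f=np.load('w5.npz');T=f['T'];W=f['W'];im=f['im'].astype(int)
dark=(im.sum(2)<240)
for r in range(105,232,14):
    ok=dark[r]&(W[r,:,2]>3)&(W[r,:,2]<14); c=np.where(ok)[0]
    if len(c)>4: print(r,c.min(),c.max(),T[r,c.min()],T[r,c.max()],'mid',(T[r,c.min(),1]+T[r,c.max(),1])/2)
g=(W[...,2]>70)&(W[...,2]<84)&(abs(T[...,1])<40)&(T[...,0]>30)
Q=T[g];print(len(Q),Q.min(0),Q.max(0))
```

```text
105 389 394 [73.7 98.6 64.7] [73.8 98.9 57. ] mid 98.75243658841774
119 413 417 [ 63.6 117.2  62.6] [ 64.  116.9  56.5] mid 117.07516909742782
133 435 439 [ 52.8 138.   66.1] [ 53.6 136.1  58.2] mid 137.0127866844194
147 459 463 [ 42.2 157.5  64.1] [ 43.3 155.2  56.7] mid 156.33411803435592
175 505 509 [ 19.1 200.9  65.9] [ 21.1 196.8  58. ] mid 198.85030233649763
74 [ 46.7  17.3 -10.5] [54.8 19.6 -1.6]
```

Run:
```python
from h import *
f=np.load('w5.npz');W=f['W'];im=f['im'].astype(np.float32).sum(2)
o=arm.get_obs(); c=arm.calibration('wrist');H=np.array(c['hand_eye'])
for r in (135,150,165,180,195,210):
    g=np.diff(cv2.GaussianBlur(im,(3,3),0)[r]); l=180+np.argmin(g[180:215])+.5; R=305+np.argmax(g[305:340])+.5
    out=[]
    for u in (l,R):
        p=unproj('wrist',np.array(u),np.array(r),1.0); dt=H[:3,:3]@p
        t0=H[:3,3]; s=(o['tcp_pos'][2]-8-t0[2])/dt[2]; out.append(t0+s*dt)
    print(r,l,R,out[0][:2],out[1][:2],'mid',(out[0][1]+out[1][1])/2,'w',out[1][1]-out[0][1])
```

```text
135 193.5 323.5 [ 51.6 -49.6] [51.6 50.6] mid 0.49692530984877337 w 100.12718369324057
150 194.5 322.5 [ 40.  -49.6] [40.  50.6] mid 0.518043291916733 w 100.1432444911523
165 195.5 321.5 [ 28.  -49.5] [28.  50.6] mid 0.5398257138060636 w 100.15889611874658
180 196.5 320.5 [ 15.6 -49.5] [15.7 50.6] mid 0.5623044356900024 w 100.17411788556356
195 197.5 319.5 [  2.9 -49.5] [ 2.9 50.7] mid 0.5855133893791447 w 100.18888786377802
210 198.5 318.5 [-10.4 -49.5] [-10.3  50.7] mid 0.6094887494862711 w 100.20318278635881
```

servo_tool(
  increments=[
    [0, 0, 0.004, 0, 0],
    [0, -0.012, 0, 0, 0],
    [0, -0.012, 0, 0, 0],
    [0, -0.012, 0, 0, 0],
    [0, -0.0107, 0, 0, 0],
    [0, 0, 0, 0, 0],
    [0, 0, 0, 0, 0],
  ],
)

```text
time: 10.6
tcp_pos: [519.7, 20.0, 70.2]
ee_rot: [[0.121, -0.993, 0.0], [-0.993, -0.121, 0.0], [0.0, -0.0, -1.0]]
contact_force: [1.0, 0.3, -1.9]
gripper_width: 0.335
grip_force: 40.2
```

servo_tool(
  increments=[
    [0, -0.01, 0, 0, 0],
    [0, -0.01, 0, 0, 0],
    [0, -0.01, 0, 0, 0],
    [0, 0, 0, 0, 0],
    [0, 0, 0, 0, 0],
  ],
)

```text
time: 11.02
tcp_pos: [518.6, 28.4, 70.2]
ee_rot: [[0.12, -0.993, 0.0], [-0.993, -0.12, -0.001], [0.001, 0.0, -1.0]]
contact_force: [1.5, -3.1, -1.1]
gripper_width: 0.337
grip_force: 40.2
```

Spring force is 3.2 N, consistent with the pin on the slot's back. Continuing to push.

servo_tool(
  increments=[
    [0, -0.01, 0, 0, 0],
    [0, -0.01, 0, 0, 0],
    [0, -0.01, 0, 0, 0],
    [0, -0.0115, 0, 0, 0],
    [0, 0, 0, 0, 0],
    [0, 0, 0, 0, 0],
  ],
)

```text
time: 11.52
tcp_pos: [517.1, 40.5, 70.3]
ee_rot: [[0.121, -0.993, -0.0], [-0.993, -0.121, -0.001], [0.001, 0.0, -1.0]]
contact_force: [1.0, -6.1, -2.5]
gripper_width: 0.338
grip_force: 40.2
```

Run:
```python
from h import *
o,im,d,T,W=cloud('wrist','w6.png'); print(o['time'],o['tcp_pos'],o['contact_force'],o['moment'])
b=np.array([-.1228,.9924]);print('y',(o['tcp_pos'][:2]-[517.6,39])@b)
for r in range(88,112,3): print(r,T[r,254:263:4])
z=W[...,2]; m=(W[...,1]<-25)&(W[...,1]>-62)&(W[...,0]>490)&(W[...,0]<565)&(z>75)&(z<84)
Q=T[m]; print('low top',len(Q),np.percentile(Q,[1,50,99],axis=0),np.median(z[m]))
for r in range(115,190,15): print(r,T[r,258],T[r,[c for c in range(200,310) if -55<T[r,c,2]<-35],1][[0,-1]])
```

```text
11.5167 [517.1  40.5  70.3] [ 1.  -6.1 -2.5] [-2.3 -0.5 -0.1]
y 1.5066345439441418
88 [[83.  -2.1 -8.6]
 [83.  -0.2 -8.7]
 [83.   1.8 -8.2]]
91 [[81.6 -2.2 -7.8]
 [81.6 -0.1 -7.7]
 [81.6  1.9 -7.3]]
94 [[81.3 -2.7 49.5]
 [81.3  0.  50.2]
 [81.3  2.8 49.8]]
97 [[ 78.4  -1.8 -39. ]
 [ 78.4  -0.3 -40. ]
 [ 78.4   1.3 -39. ]]
100 [[ 77.3  -1.8 -39.9]
 [ 77.3  -0.2 -39.7]
 [ 77.3   1.3 -40.6]]
103 [[ 76.1  -1.8 -40.6]
 [ 76.1  -0.2 -39.4]
 [ 76.1   1.4 -38.5]]
106 [[ 75.   -1.9 -39.5]
 [ 75.   -0.2 -39.3]
 [ 75.    1.3 -40.6]]
109 [[ 73.8  -1.8 -40.2]
 [ 73.8  -0.2 -40.8]
 [ 73.8   1.4 -39.6]]
low top 1385 [[ 81.6 -19.3 -10.8]
 [ 85.7  -0.7  -9.2]
 [ 89.4  17.9  -6.2]] 79.62305875212814
115 [ 71.5  -0.2 -40.9] [-12.7  11.4]
130 [ 66.4  -0.3 -48.3] [-15.6  14.3]
145 [ 60.9  -0.3 -50. ] [-15.2  13.9]
160 [ 55.   -0.3 -49.4] [-15.6  13.5]
175 [ 48.9  -0.2 -49.3] [-15.1  14. ]
```

View pics/w6.png

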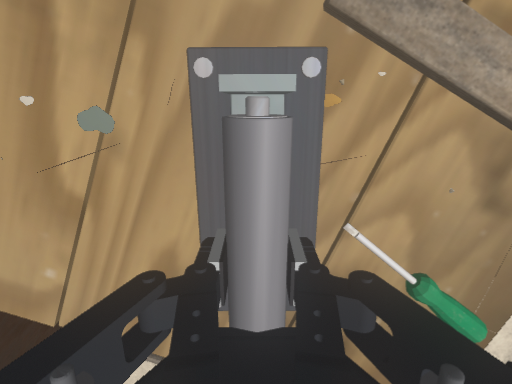

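The fixed pin tip sits 2 mm inside the low cheek's face and is laterally centred. Lowering now.

servo_tool(
  increments=[
    [0, 0, 0, 0.01, 0],
    [0, 0, 0, 0.01, 0],
    [0, 0, 0, 0.01, 0],
    [0, 0, 0, 0.01, 0],
    [0, 0, 0, 0.01, 0],
    [0, 0, 0, 0.01, 0],
    [0, 0, 0, 0.01, 0],
    [0, 0, 0, 0.01, 0],
    [0, 0, 0, 0.01, 0],
    [0, 0, 0, 0.01, 0],
    [0, 0, 0, 0, 0],
    [0, 0, 0, 0, 0],
  ],
)

```text
time: 12.57
tcp_pos: [517.4, 40.4, 40.5]
ee_rot: [[0.12, -0.993, 0.0], [-0.993, -0.12, -0.001], [0.001, -0.0, -1.0]]
contact_force: [1.4, -6.5, 2.0]
gripper_width: 0.335
grip_force: 40.4
```

servo_tool(
  increments=[
    [0, 0, 0, 0.005, 0],
    [0, 0, 0, 0.005, 0],
    [0, 0, 0, 0.005, 0],
    [0, 0, 0, 0, 0],
    [0, 0, 0, 0, 0],
  ],
)

```text
time: 12.98
tcp_pos: [517.5, 40.4, 36.2]
ee_rot: [[0.12, -0.993, 0.001], [-0.993, -0.12, -0.001], [0.001, -0.001, -1.0]]
contact_force: [1.3, -6.0, 0.7]
gripper_width: 0.338
grip_force: 40.4
```

Run:
```python
from h import *
o,im,d,T,W=cloud('wrist','w7.png'); print(o['time'],o['tcp_pos'],o['contact_force'],o['moment'])
for r in range(90,200,6): print(r,T[r,258],W[r,258,2])
```

```text
12.9833 [517.5  40.4  36.2] [ 1.3 -6.   0.7] [-2.  -0.2 -0. ]
90 [ 81.6  -0.2 -22.8] 59.04453766654984
96 [ 78.8  -0.2 -37.1] 73.37946430238881
102 [ 76.5  -0.2 -37.7] 74.01935490303988
108 [ 74.2  -0.2 -38.7] 74.96226522062442
114 [ 71.8  -0.2 -37.7] 73.97853081910748
120 [ 70.   -0.3 -47.6] 83.84070402418328
126 [ 67.8  -0.3 -47.2] 83.49835064732733
132 [ 65.6  -0.3 -48.4] 84.66259243223519
138 [ 63.3  -0.3 -48. ] 84.26667224937913
144 [ 61.1  -0.3 -48.6] 84.82970638513572
150 [ 58.5  -0.3 -47.3] 83.56912348926582
156 [ 56.3  -0.3 -48.2] 84.40406851851182
162 [ 53.8  -0.2 -47.7] 83.93403765069989
168 [ 51.6  -0.2 -48.8] 85.01242000952357
174 [ 49.1  -0.2 -48.3] 84.55368680076094
180 [ 46.8  -0.2 -48.9] 85.1302413477926
186 [ 44.2  -0.2 -48.8] 84.99786543587592
192 [ 41.6  -0.2 -48.4] 84.59540611047967
198 [ 38.7  -0.2 -47.6] 83.85214380292874
```

servo_tool(
  increments=[
    [0, 0, 0, 0.004, 0],
    [0, 0, 0, 0.003, 0],
    [0, 0, 0, 0, 0],
    [0, 0, 0, 0, 0],
  ],
)

```text
time: 13.37
tcp_pos: [517.5, 40.5, 34.2]
ee_rot: [[0.12, -0.993, 0.001], [-0.993, -0.12, -0.001], [0.001, -0.001, -1.0]]
contact_force: [1.0, -7.1, 1.3]
gripper_width: 0.338
grip_force: 40.5
```

servo_tool(
  increments=[
    [0, 0, 0, 0.003, 0],
    [0, 0, 0, 0, 0],
    [0, 0, 0, 0, 0],
  ],
)

```text
time: 13.62
tcp_pos: [517.5, 40.5, 33.3]
ee_rot: [[0.12, -0.993, 0.001], [-0.993, -0.12, -0.001], [0.001, -0.001, -1.0]]
contact_force: [1.6, -7.4, 1.6]
gripper_width: 0.337
grip_force: 40.5
```

servo_tool(
  increments=[
    [0, 0, 0, 0.003, 0],
    [0, 0, 0, 0, 0],
    [0, 0, 0, 0, 0],
  ],
)

```text
time: 13.87
tcp_pos: [517.5, 40.5, 32.4]
ee_rot: [[0.12, -0.993, 0.001], [-0.993, -0.12, -0.001], [0.001, -0.001, -1.0]]
contact_force: [0.3, -6.4, 0.9]
gripper_width: 0.336
grip_force: 40.5
```

servo_tool(
  increments=[
    [0, 0, 0, 0.003, 0],
    [0, 0, 0, 0, 0],
    [0, 0, 0, 0, 0],
  ],
)

```text
time: 14.12
tcp_pos: [517.6, 40.5, 31.5]
ee_rot: [[0.12, -0.993, 0.001], [-0.993, -0.12, -0.001], [0.001, -0.001, -1.0]]
contact_force: [1.2, -6.8, 0.9]
gripper_width: 0.339
grip_force: 40.5
```

Run:
```python
from h import *
o,im,d,T,W=cloud('wrist','w8.png'); print(o['time'],o['tcp_pos'],o['contact_force'],o['moment'])
t=[];z=[]
for r in range(122,215,2):
    for c in (256,257,258,259): t.append(T[r,c,0]);z.append(W[r,c,2])
p=np.polyfit(t,z,1);print('sleeve top slope deg',np.degrees(np.arctan(p[0])),'z at centre',p[1]-15)
print('pin axis z',np.mean([W[r,256:260,2] for r in range(97,112)])-5, np.mean([T[r,258,0] for r in range(97,112)]))
z=W[...,2]; m=(W[...,1]<-25)&(W[...,1]>-62)&(W[...,0]>490)&(W[...,0]<565)&(z>77)&(z<83)&(T[...,0]>79)
print('low top',m.sum(),np.median(z[m]))
```

```text
14.1167 [517.6  40.5  31.5] [ 1.2 -6.8  0.9] [-2.  -0.3 -0. ]
sleeve top slope deg nan z at centre nan
pin axis z nan 75.70931151850617
low top 2520 79.7014787346562
```

```bash
cat > lvl.py <<'E'
from h import *
def lvl(fn=None):
    o,im,d,T,W=cloud('wrist',fn); print(o['time'],o['tcp_pos'],o['contact_force'],o['moment'])
    t=T[122:215,254:263].reshape(-1,3); z=W[122:215,254:263,2].ravel(); k=np.isfinite(z)
    p=np.polyfit(t[k,0],z[k],1);print('sleeve slope deg (+ = fixed end up)',np.degrees(np.arctan(p[0])),'centre z',p[1]-15)
    a=(T[...,0]>72.5)&(T[...,0]<78.5)&(abs(T[...,1]+.3)<1.5)&(W[...,2]>40)
    print('pin axis z at x=75',np.median(W[a][:,2])-5,'sleeve-predicted',np.polyval(p,75)-15)
    z=W[...,2]; m=(abs(T[...,1])<20)&(z>77)&(z<83)&(T[...,0]>79)
    Q=T[m];print('low top',m.sum(),np.median(z[m]),'cheek tool x',np.percentile(Q[:,0],[1,99]),'y',np.percentile(Q[:,1],[1,99]))
    e=T[...,0][(abs(T[...,1])<1.5)&(W[...,2]>40)&(W[...,2]<77)]; print('pin x max',np.percentile(e,[50,99]))
    return o,im,d,T,W
if __name__=='__main__':
    import sys; lvl(sys.argv[1])
E
python3 lvl.py w9.png
```

```text
14.1667 [517.6  40.5  31.5] [ 0.4 -6.4  0.9] [-2.1 -0.3 -0. ]
sleeve slope deg (+ = fixed end up) -1.1149586273080196 centre z 65.90854439106226
pin axis z at x=75 64.60402241204756 sleeve-predicted 64.44888270798342
low top 2514 79.63908265359467 cheek tool x [81.8 89.6] y [-18.8  18.4]
pin x max [75.3 81.8]
```

servo_tool(
  increments=[
    [0, 0, 0, 0.003, 0],
    [0, 0, 0, 0, 0],
    [0, 0, 0, 0, 0],
  ],
)

```text
time: 14.47
tcp_pos: [517.6, 40.5, 30.6]
ee_rot: [[0.12, -0.993, 0.001], [-0.993, -0.12, -0.001], [0.001, -0.001, -1.0]]
contact_force: [0.8, -6.2, 0.6]
gripper_width: 0.338
grip_force: 40.5
```

```bash
python3 lvl.py w10.png
```

```text
14.4667 [517.6  40.5  30.6] [ 0.8 -6.2  0.6] [-2.  -0.3  0. ]
sleeve slope deg (+ = fixed end up) -1.3354894234744221 centre z 65.21460025668392
pin axis z at x=75 63.50301614137443 sleeve-predicted 63.46613203319315
low top 2532 79.67666110011913 cheek tool x [81.7 89.5] y [-18.8  18.4]
pin x max [75.3 81.8]
```

servo_tool(
  increments=[
    [0, 0, 0, 0.003, 0],
    [0, 0, 0, 0, 0],
    [0, 0, 0, 0, 0],
  ],
)

```text
time: 14.77
tcp_pos: [517.6, 40.5, 29.7]
ee_rot: [[0.12, -0.993, 0.001], [-0.993, -0.12, -0.001], [0.001, -0.001, -1.0]]
contact_force: [0.3, -6.6, 1.0]
gripper_width: 0.332
grip_force: 40.5
```

servo_tool(
  increments=[
    [0, 0, 0, 0.003, 0],
    [0, 0, 0, 0, 0],
    [0, 0, 0, 0, 0],
  ],
)

```text
time: 15.02
tcp_pos: [517.6, 40.5, 28.8]
ee_rot: [[0.12, -0.993, 0.001], [-0.993, -0.12, -0.001], [0.001, -0.001, -1.0]]
contact_force: [1.0, -6.6, 1.6]
gripper_width: 0.337
grip_force: 40.5
```

```bash
python3 lvl.py w11.png
```

```text
15.0167 [517.6  40.5  28.8] [ 1.  -6.6  1.6] [-2.1 -0.4 -0. ]
sleeve slope deg (+ = fixed end up) -1.3458111439091782 centre z 63.37275079939937
pin axis z at x=75 61.89139041857399 sleeve-predicted 61.61076407536173
low top 2689 79.6263798451634 cheek tool x [81.7 89.6] y [-18.9  18.4]
pin x max [65.6 82.1]
```

servo_tool(
  increments=[
    [0, 0, 0, 0.003, 0],
    [0, 0, 0, 0, 0],
    [0, 0, 0, 0, 0],
  ],
)

```text
time: 15.32
tcp_pos: [517.6, 40.5, 28.0]
ee_rot: [[0.12, -0.993, 0.001], [-0.993, -0.12, -0.001], [0.001, -0.001, -1.0]]
contact_force: [1.0, -6.8, 1.3]
gripper_width: 0.337
grip_force: 40.5
```

servo_tool(
  increments=[
    [0, 0, 0, 0.003, 0],
    [0, 0, 0, 0, 0],
    [0, 0, 0, 0, 0],
  ],
)

```text
time: 15.57
tcp_pos: [517.7, 40.5, 27.2]
ee_rot: [[0.12, -0.993, 0.001], [-0.993, -0.12, -0.001], [0.001, -0.001, -1.0]]
contact_force: [-0.2, -7.2, 2.8]
gripper_width: 0.338
grip_force: 40.5
```

```bash
python3 lvl.py w12.png
```

```text
15.5667 [517.7  40.5  27.2] [-0.2 -7.2  2.8] [-2.  -0.2  0. ]
sleeve slope deg (+ = fixed end up) -2.071328248079779 centre z 61.92433181894722
pin axis z at x=75 59.387426767556974 sleeve-predicted 59.21178767709216
low top 2739 79.6612393789638 cheek tool x [81.6 89.6] y [-18.7  18.5]
pin x max [44.7 81.7]
```

Seated: the tilt is growing and the force has risen, with the seat axis at ≈ 65.3. The fixed end has sagged, so I raise the centre and check the level.

servo_tool(
  increments=[
    [0, 0, 0, -0.004, 0],
    [0, 0, 0, -0.004, 0],
    [0, 0, 0, -0.003, 0],
    [0, 0, 0, 0, 0],
    [0, 0, 0, 0, 0],
  ],
)

```text
time: 16.03
tcp_pos: [517.5, 40.5, 30.1]
ee_rot: [[0.12, -0.993, 0.001], [-0.993, -0.12, -0.001], [0.001, -0.001, -1.0]]
contact_force: [1.4, -6.2, -0.7]
gripper_width: 0.336
grip_force: 40.3
```

```bash
python3 lvl.py w13.png
```

```text
16.0333 [517.5  40.5  30.1] [ 1.4 -6.2 -0.7] [-2.1 -0.6 -0.1]
sleeve slope deg (+ = fixed end up) -0.19851557038491638 centre z 64.53388352727487
pin axis z at x=75 64.33058586913067 sleeve-predicted 64.27402621347859
low top 2560 79.68020175006436 cheek tool x [81.7 89.5] y [-18.9  18.3]
pin x max [75.3 81.8]
```

servo_tool(
  increments=[
    [0, 0, 0, -0.0025, 0],
    [0, 0, 0, 0, 0],
    [0, 0.005, 0, 0, 0],
    [0, 0.005, 0, 0, 0],
    [0, 0.005, 0, 0, 0],
    [0, 0, 0, 0, 0],
    [0, 0, 0, 0, 0],
  ],
)

```text
time: 16.67
tcp_pos: [517.9, 36.2, 30.6]
ee_rot: [[0.12, -0.993, 0.0], [-0.993, -0.12, -0.001], [0.001, -0.0, -1.0]]
contact_force: [2.0, -5.4, -1.8]
gripper_width: 0.338
grip_force: 40.3
```

```bash
python3 lvl.py w14.png
```

```text
16.6667 [517.9  36.2  30.6] [ 2.  -5.4 -1.8] [-1.8 -0.5 -0.1]
sleeve slope deg (+ = fixed end up) -0.07973273001351378 centre z 65.1670571780283
pin axis z at x=75 65.42539624169882 sleeve-predicted 65.06268721113038
low top 1921 79.60998870912398 cheek tool x [79.  85.2] y [-19.   18.2]
pin x max [74.2 77.3]
```

servo_tool(
  increments=[
    [0, 0.005, 0, 0, 0],
    [0, 0.005, 0, 0, 0],
    [0, 0.004, 0, 0, 0],
    [0, 0, 0, 0, 0],
    [0, 0, 0, 0, 0],
  ],
)

```text
time: 17.13
tcp_pos: [518.4, 32.4, 30.5]
ee_rot: [[0.12, -0.993, 0.0], [-0.993, -0.12, 0.0], [-0.0, -0.001, -1.0]]
contact_force: [1.1, -4.5, -0.2]
gripper_width: 0.337
grip_force: 40.3
```

servo_tool(
  increments=[
    [0, 0.0025, 0, 0, 0],
    [0, 0.0025, 0, 0, 0],
    [0, 0, 0, 0, 0],
    [0, 0, 0, 0, 0],
  ],
)

```text
time: 17.47
tcp_pos: [518.5, 31.0, 30.5]
ee_rot: [[0.12, -0.993, 0.0], [-0.993, -0.12, 0.0], [-0.0, -0.0, -1.0]]
contact_force: [1.1, -4.2, -1.1]
gripper_width: 0.339
grip_force: 40.2
```

```bash
python3 lvl.py w15.png
```

```text
17.4667 [518.5  31.   30.5] [ 1.1 -4.2 -1.1] [-1.2 -0.6 -0.2]
sleeve slope deg (+ = fixed end up) -0.07410386952226468 centre z 65.00808717753448
pin axis z at x=75 74.70646658987171 sleeve-predicted 64.91108538507483
low top 288 79.59224403502394 cheek tool x [79. 80.] y [-18.7  18.1]
pin x max [71.3 71.5]
```

servo_tool(
  increments=[
    [0, 0.002, 0, 0, 0],
    [0, 0.002, 0, 0, 0],
    [0, 0, 0, 0, 0],
    [0, 0, 0, 0, 0],
  ],
)

```text
time: 17.85
tcp_pos: [518.5, 29.9, 30.5]
ee_rot: [[0.12, -0.993, 0.0], [-0.993, -0.12, 0.0], [-0.0, -0.0, -1.0]]
contact_force: [2.3, -2.5, -0.7]
gripper_width: 0.337
grip_force: 40.2
```

The force drop indicates flush contact. Releasing.

servo_tool(
  increments=[
    [0.45, 0, 0, 0, 0],
    [0.6, 0, 0, 0, 0],
    [1, 0, 0, 0, 0],
    [1, 0, 0, 0, 0],
    [1, 0, 0, 0, 0],
    [1, 0, 0, 0, 0],
    [1, 0, 0, 0, 0],
    [1, 0, 0, 0, 0],
  ],
)

```text
time: 18.52
tcp_pos: [518.4, 29.7, 30.4]
ee_rot: [[0.12, -0.993, -0.0], [-0.993, -0.12, 0.0], [-0.0, 0.0, -1.0]]
contact_force: [-0.8, 0.0, 0.4]
gripper_width: 0.997
grip_force: 0.0
```

servo_tool(
  increments=[
    [1, 0, 0, -0.03, 0],
    [1, 0, 0, -0.06, 0],
    [1, 0, 0, -0.08, 0],
    [1, 0, 0, -0.08, 0],
    [1, 0, 0, -0.08, 0],
    [1, 0, 0, -0.08, 0],
    [1, 0, 0, -0.08, 0],
    [1, 0, 0, -0.08, 0],
    [1, 0, 0, 0, 0],
  ],
)

```text
time: 19.27
tcp_pos: [521.1, 29.6, 207.6]
ee_rot: [[0.121, -0.993, 0.01], [-0.993, -0.121, 0.001], [0.0, -0.01, -1.0]]
contact_force: [0.3, -0.0, 0.3]
gripper_width: 1.004
grip_force: 0.0
```

Run:
```python
from h import *
o,im,d,T,W=cloud('wrist','w16.png'); print(o['time'],o['tcp_pos'],o['contact_force'])
b=np.array([-.1228,.9924])
z=W[...,2]; by=(W[...,:2]-[517.6,39])@b; bx=(W[...,:2]-[517.6,39])@[.9924,.1228]
m=(abs(bx)<3)&(by>-69)&(by<60)&(z>70)&(z<95); p=np.polyfit(by[m],z[m],1); print('slope',np.degrees(np.arctan(p[0])),p[1]-15,m.sum())
m=(abs(bx)<17)&(z>74)&(z<90)&(by<-60); k=by[m]; print(np.histogram(k,bins=np.arange(-92,-60,2)))
m=(abs(bx)<25)&(z>72)&(z<95)&(by>-68)
for y in (-60,-40,-20,0): s=m&(abs(by-y)<3); print(y,np.percentile(bx[s],[1,99]).mean())
```

```text
19.2667 [521.1  29.6 207.6] [ 0.3 -0.   0.3]
slope 0.17106943338644795 65.15796180731563 631
(array([ 0,  0, 70, 70, 70, 70, 48, 49, 62, 52, 50, 47, 47, 44, 48]), array([-92, -90, -88, -86, -84, -82, -80, -78, -76, -74, -72, -70, -68,
       -66, -64, -62]))
-60 0.6166609326302295
-40 0.5780897613540752
-20 0.7705084950969123
0 1.0568356288958283
```

View pics/w16.png

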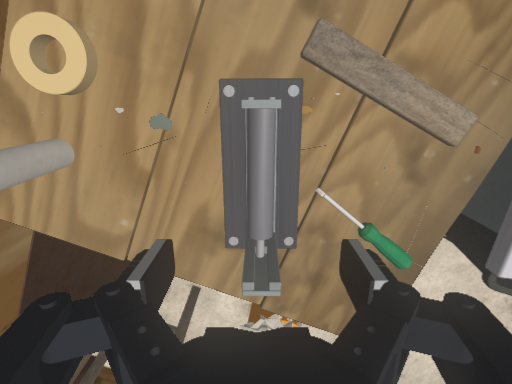

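The final view shows the sleeve flush against the low cheek at (262,105) with no gap. The sprung pin is in the slot at (262,250), the roller is level (0.2°), and the gripper is clear.

```bash
python3 -c "
from cell import arm
print(arm.sign_off())"
```

```text
the job is handed in; nothing more can be done
None
```

The roller is in the grey steel bracket and the job is handed in: the final wrist view showed the fixed pin home with the sleeve flush on the low cheek, the sprung pin in the slot, and the roller level to 0.2° with the gripper clear; sign-off returned no verdict.

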